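Take the shallow baskets off the display stand for repair

ROBOT

A 6-joint arm with a two-finger parallel gripper is mounted at the origin on the work surface. World frame = base frame: x ahead of the robot, y to its left, z up, the work surface at z = 0. Lengths are in m, angles in rad, forces in N, time in s.
With the tool pointing down it reaches from about 0.375 to 0.9 m from the base axis. Payload 3.1 kg.
Tool frame: the origin (TCP) lies at the centre of the arm's flange, where the gripper is bolted on; the fingertips stand 173 mm ahead of it and the grasp point (between the pads) lies 155 mm ahead of it; z points along the fingers, y is the direction in which the jaws open and shut (so a half turn about z gives the same grasp; the last joint's range is limited). The gripper opens to 85 mm and grips with 20 to 120 N. Pads are 22 mm wide; open, the fingers measure 114 mm over their backs; the gripper's body (76 mm by 85 mm) begins 54 mm behind the grasp point. The pads swing forward as they close: fully open they stand 13 mm farther back than shut.
Start: joints at [-1.44, 0.527, 1.433, -0, 1.181, -0.178], TCP at [0.19, -0.595, 0.405] pointing down, gripper open.
Joint ranges: [-3.08, 3.08], [-0.75, 2.2], [0.22, 2.44], [-1.43, 4.57], [0, 2.65], [-2.85, 2.85]. Speed limits (rad/s): [2.79, 2.79, 3.14, 3.14, 3.14, 3.14].

INTERFACE

Orientations are given as a unit quaternion [w, x, y, z].
In Python, from bench import ctrl gives the robot as it stands.
- The arm moves only by the tool apply_moves, never from a script. Its arguments are lists of equal length, an entry for each row: "fingers": the finger opening in m, from 0 to 0.0854; "translation": the shift along the tool's x, y, z in m, a list of three; "rotation": the turn, a rotation vector about the tool's x, y, z in degrees, a list of three. A call has exactly 5 rows; each row is the pose to reach, as a shift and turn from the pose measured when the call began, along the tool's axes at that moment; what a row does not reach only later rows make up. A row lasts 1/10 s, in which the tool goes at most 50 mm and 8.59 degrees, less where a joint would pass 70% of its speed; a pose out of reach is approached as far as the arm can. A call with a gripper value outside its range is refused whole. The fingers move at their own pace and stop on an object; the grip force is fixed at half the most. Time passes only in rows, so rows that repeat a pose let the fingers close, or fill a call up. It gives the time, the measured TCP pose, the force and the opening at its end, in the units of the state.
- ctrl.observe(): the state, without advancing time (a new reading comes with each control period).
- ctrl.camera(name): name is "scene" or "top" or "wrist"; returns a dict with "frame" (384x512x3 uint8, red, green, blue), "z_map" (384x512 float32, m along the optical axis (not along the pixel's ray), 0 where there is no reading), "mtx" (3x3 intrinsics, pixels), "rvec" (rotation vector, rad) and "tvec" (3), from world to camera coordinates, as OpenCV has them. Camera axes: x right, y down, z forward; pixel columns grow to the right and rows downward; lengths in m; the calibration is good to about 2 mm. A picture is of the moment at which its call begins.
- ctrl.finish_job(): hands the job in, once; it reports no verdict.
The state is a dict: "t": time; "qpos": joint angles; "joint_velocities": joint speeds; "joint_torque": joint torques, N m; "eef_pos": TCP position; "tool_rot": TCP orientation; "contact_force": force on the tool from outside, world axes, zero at the start; "ft_torque": the same for the moment, N m; "opening": opening from 0.0 (shut) to 1.0 (fully open).
Only numpy, scipy, OpenCV 4.12 (cv2) and the standard library are available. Lean on these libraries where they do the work, as an engineer would, in place of code of your own. Each camera call takes 0.05 s, during which the arm holds its last target.

TASK

Two of the four little baskets hanging on the display stand came out too shallow: lift each of these two up and off its hook, without forcing it against the hook, and set it down gently, upright, on the floor of the low wooden repairs crate (do not drop it). Leave the two deep baskets hanging undisturbed on their hooks, and do not disturb the candlestick or the jar.

Things in the scene. Friction and masses are not known exactly. Their poses are not given: they have to be found in the camera images.
- shallow_a: Reject: little open chip-wood basket with a SHALLOW body 24 mm deep, 84 mm tall overall; body 64 mm along its x, 48 mm along y. Hangs by a stiff flat-strap handle, an inverted U in its y-z plane (strap 14 mm wide in x, 4 mm thick) with upright legs 56 mm over their outer faces along y. Origin: middle of the handle's top face, underside 84 mm below; z up, axes about parallel to the stand's. 50 g.
- shallow_b: Reject: the second shallow basket, same sizes and origin as shallow_a. Both: the handle's legs run down the outside of the body to the bottom, so grip from above across the legs (closing along its y, the hook between the fingers) about 22 mm under the handle's top. Inside the loop, from strap underside to body rim, 56 mm high, 48 mm wide. Which basket hangs on which hook varies.
- deep_a: Sound basket hanging by its handle, to be left on its hook: like the shallow ones but with a DEEP body 50 mm deep, 110 mm tall overall. Same handle, same origin (middle of the handle's top face). Which hook each basket is on changes every time.
- deep_b: The second deep basket, identical to deep_a; leave hanging.
- stand: Fixed display stand: wooden foot 80 x 420 x 20 mm (420 along its y), four slim steel uprights at x = 0, y = +-60, +-180 mm. Origin on the table, mid-row. From each top a hook runs level to its -x (to the robot): 8 mm wide, 5 thick, top at 200 mm, ending 80 mm out in a lip 16 mm higher. Handles rest 55 mm out: raise over 16 mm (under 50), then go over 35 mm along -x to clear it.
- crate: Open low plywood crate for repairs, on the table to the left or right of the stand's front: 160 mm along its x, 240 mm along its y, 35 mm high, walls 6 mm, floor 6 mm thick. Fixed. Origin: centre of its underside, z up. Two baskets stand in it side by side along its y (for example 55 mm either side of the centre).
- brooch_board: Flat grey board with brooches, 140 x 180 x 10 mm, fixed, on the side opposite the crate. Origin: centre of underside. Not part of the job.
- candlestick: Loose turned wooden candlestick, 60 mm across, 64 mm high, standing on the table. Origin: centre of underside. Leave alone.
- jar: Loose white ceramic jar with a wooden lid, 54 mm across, 75 mm high, standing on the table. Origin: centre of underside. Leave alone.

How it is judged:
By the outcome, as a careful person would: the job done as asked, in the order asked, and still so for the second after the job is handed in, with the robot touching nothing.
It also fails if it takes over 58 s, if anything falls off the work surface, if the arm or the gripper's body presses on something with over 40 N, if the wrist force passes 120 N, or if a joint passes its speed limit or range.

## Working session

There is one attempt and no reset: what is moved stays moved. The work goes in short steps, Python scripts to look and compute and a tool call to move; the robot and the scene stay as the last step left them, time stands still between calls to the robot, and variables do not carry over. Pictures are saved under pics/ and viewed, and the job is handed in when it is done.

Besides the shell and the picture viewer there is one more tool, called after "Call:" as name(argument=value, ...), one argument or row to a line, values as JSON. apply_moves: Moves the arm, as the interface text tells. Its arguments: {"type":"object","properties":{"fingers":{"type":"array","items":{"type":"number"}},"translation":{"type":"array","items":{"type":"array","items":{"type":"number"}}},"rotation":{"type":"array","items":{"type":"array","items":{"type":"number"}}}},"required":["fingers","translation","rotation"]}

```bash
ls; mkdir -p pics
cat > h.py <<'E'
import numpy as np,cv2
from bench import ctrl
def cam(n,save=None):
    c=ctrl.camera(n)
    if save: cv2.imwrite('pics/'+save,c['frame'][:,:,::-1])
    R=cv2.Rodrigues(np.array(c['rvec'],float))[0];t=np.array(c['tvec'],float).ravel();K=np.array(c['mtx'])
    z=c['z_map'];v,u=np.mgrid[:z.shape[0],:z.shape[1]]
    P=np.stack([(u-K[0,2])/K[0,0]*z,(v-K[1,2])/K[1,1]*z,z],-1)
    W=(P-t)@R
    W[z==0]=np.nan
    return c,W
E
python3 - <<'E'
from h import *
print(ctrl.observe())
for n in ['scene','top']:
    c,W=cam(n,n+'0.png'); np.save(n+'.npy',W)
    R=cv2.Rodrigues(np.array(c['rvec'],float))[0]; print(n,-R.T@np.array(c['tvec']).ravel())
    cv2.imwrite('pics/%s0.png'%n,c['frame'][:,:,::-1])
E
```

```text
pics
{'t': 0.0, 'qpos': array([-1.44046321e+00,  5.28457384e-01,  1.43389907e+00,  1.75807455e-05,
        1.18136538e+00, -1.78484915e-01]), 'joint_velocities': array([-0.00088364,  0.00075171, -0.00063784, -0.00072216,  0.00031944,
        0.00031364]), 'joint_torque': array([-9.66424923e-04, -4.42345190e+01, -1.78025222e+01, -3.29736513e-04,
        8.54531187e-03, -1.17690894e-05]), 'eef_pos': array([ 0.18995205, -0.59507817,  0.40373963]), 'tool_rot': array([-1.06408608e-03,  9.88102549e-01,  1.53792778e-01,  3.37547773e-05]), 'contact_force': array([-0.40456105, -0.42281726, -0.39922498]), 'ft_torque': array([ 0.0088636 ,  0.09440445, -0.09544957]), 'opening': 1.0061163801509798}
scene [1.217758   0.01793384 0.9021414 ]
top [3.21023316e-01 1.45130831e-03 1.58856963e+00]
```

View pics/scene0.png

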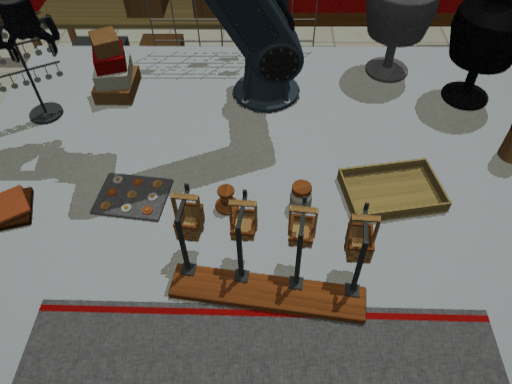

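View pics/top0.png

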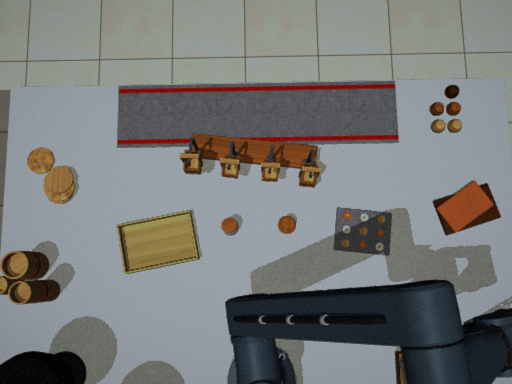

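Run:
```python
from h import *
for n,(a,b,e,f) in {'scene':(160,390,175,310),'top':(170,330,125,195)}.items():
    im=cv2.imread(f'pics/{n}0.png'); s=im[e:f,a:b]; k=min(800/(b-a),600/(f-e)); cv2.imwrite(f'pics/{n}z.png',cv2.resize(s,None,fx=k,fy=k,interpolation=2))
W=np.load('top.npy')
m=(W[...,2]>0.19)&(W[...,2]<0.3)&(W[...,0]>.45)
mm=m.astype('uint8');n,l,st,c=cv2.connectedComponentsWithStats(mm)
for i in range(1,n):
    p=W[l==i]; print(st[i],p.mean(0).round(3),p.min(0).round(3),p.max(0).round(3))
# foot
m=(abs(W[...,2]-.02)<.006)&(W[...,0]>.5)
n,l,st,c=cv2.connectedComponentsWithStats(m.astype('uint8'))
for i in range(1,n):
    if st[i,4]>60:
        p=W[l==i]; print('foot',st[i],p.mean(0).round(3),cv2.minAreaRect((p[:,:2]*1000).astype('float32')))
# crate floor/walls
m=(abs(W[...,2]-.035)<.006)&(W[...,0]>.2)&(W[...,0]<.6)
n,l,st,c=cv2.connectedComponentsWithStats(m.astype('uint8'))
for i in range(1,n):
    if st[i,4]>30:
        p=W[l==i]; print('35',st[i],p.mean(0).round(3),cv2.minAreaRect((p[:,:2]*1000).astype('float32')))
m=(W[...,2]>.05)&(W[...,2]<.09)&(W[...,0]>.3)&(W[...,0]<.6)
n,l,st,c=cv2.connectedComponentsWithStats(m.astype('uint8'))
for i in range(1,n):
    if st[i,4]>30:
        p=W[l==i]; print('obj',st[i],p.mean(0).round(3),cv2.minAreaRect((p[:,:2]*1000).astype('float32')),p[:,2].max())
```

```text
[179 137  20  29 174] [0.674 0.199 0.201] [0.64  0.172 0.191] [0.725 0.227 0.223]
[220 141  19  29 166] [0.659 0.08  0.202] [0.625 0.055 0.191] [0.71  0.108 0.219]
[261 145  19  29 158] [ 0.643 -0.039  0.202] [ 0.611 -0.065  0.194] [ 0.695 -0.012  0.217]
[301 149  20  29 171] [ 0.63  -0.157  0.202] [ 0.596 -0.184  0.194] [ 0.683 -0.128  0.221]
foot [ 192  134  125   34 2079] [0.729 0.008 0.02 ] ((725.0665283203125, 11.35693359375), (419.1572570800781, 81.6100845336914), 83.23942565917969)
foot [ 46 180  29  24 300] [0.591 0.647 0.021] ((594.0355224609375, 645.0235595703125), (65.5772476196289, 97.18046569824219), 17.065065383911133)
foot [480 184  20  31 202] [ 0.543 -0.756  0.019] ((550.668701171875, -752.518798828125), (65.22273254394531, 99.797607421875), 88.93923950195312)
foot [434 195  19  12  78] [ 0.549 -0.6    0.019] ((554.1866455078125, -604.27001953125), (19.93832778930664, 68.25897216796875), 32.69198989868164)
35 [ 436  184   58   49 1193] [ 0.526 -0.667  0.033] ((526.4357299804688, -667.7769775390625), (99.787841796875, 161.7300567626953), 34.32209014892578)
35 [162 211
[... 417 characters left out ...]
43.086280822753906) 0.07185071631891292
obj [222 218  15  15 189] [0.473 0.091 0.074] ((473.7210388183594, 90.13062286376953), (44.63094711303711, 44.183067321777344), 0.7719786167144775) 0.08383403630725343
obj [ 20 251  22  29 172] [0.358 0.695 0.072] ((357.55157470703125, 706.346923828125), (49.97581100463867, 87.68428039550781), 83.40548706054688) 0.0896723227991599
obj [  0 278   6   7  31] [0.31  0.791 0.078] ((310.43115234375, 792.0779418945312), (22.80752944946289, 13.27840518951416), 32.71030807495117) 0.08682480749452115
obj [  8 278   9   7  33] [0.312 0.763 0.073] ((311.8843078613281, 763.013671875), (20.631378173828125, 6.694253444671631), 25.451404571533203) 0.08995774610017208
```

View pics/scenez.png

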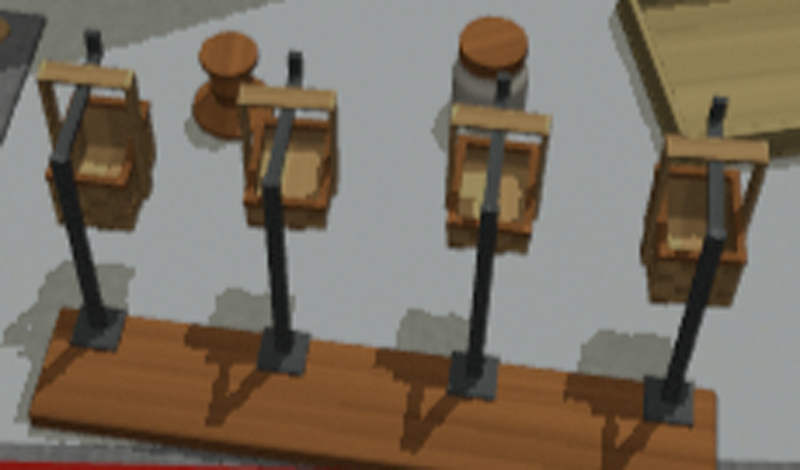

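View pics/topz.png

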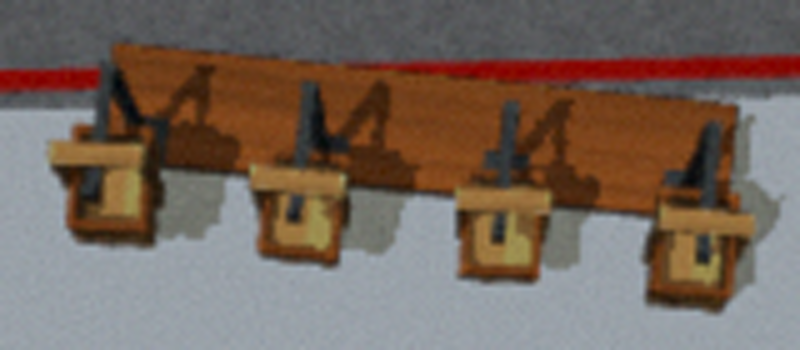

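```bash
cat > k.py <<'E'
from h import *
W=np.load('top.npy');im=cv2.imread('pics/top0.png')
m=(W[...,2]>0.19)&(W[...,2]<0.212)&(W[...,0]>.45)&(W[...,0]<.8)&(im[...,2].astype(int)-im[...,0]>45)
n,l,st,c=cv2.connectedComponentsWithStats(m.astype('uint8'))
for i in range(1,n):
    if st[i,4]>20:
        p=W[l==i]; print('strap',st[i],p.mean(0).round(4),cv2.minAreaRect((p[:,:2]*1000).astype('float32')))
        y,x=st[i,1],st[i,0]; q=W[y:y+26,x:x+25].reshape(-1,3); q=q[(q[:,2]>.08)&(q[:,2]<.185)]
        print(' hist',np.histogram(q[:,2],bins=np.arange(.08,.19,.01)))
m=(abs(W[...,2]-.035)<.006)&(W[...,0]>.3)&(W[...,0]<.55)&(W[...,1]>.15)&(W[...,1]<.5)
print(cv2.minAreaRect((W[m][:,:2]*1000).astype('float32')),W[m].mean(0))
m=(abs(W[...,2]-.006)<.004)&(W[...,0]>.3)&(W[...,0]<.55)&(W[...,1]>.2)&(W[...,1]<.45)&(im[...,2].astype(int)-im[...,0]>45)
print(cv2.minAreaRect((W[m][:,:2]*1000).astype('float32')),W[m].mean(0))
S=np.load('scene.npy');im=cv2.imread('pics/scene0.png').astype(int)
m=(S[...,2]>.08)&(S[...,2]<.23)&(S[...,0]>.55)&(S[...,0]<.75)&(abs(S[...,1])<.26)&(im[...,2]-im[...,0]>35)
n,l,st,c=cv2.connectedComponentsWithStats(m.astype('uint8'))
for i in range(1,n):
    if st[i,4]>60:
        p=S[l==i];print(st[i],p.mean(0).round(3),np.percentile(p,[.5,2,98],axis=0).round(3).tolist())
        t=p[p[:,2]>.2];print('  top',t.mean(0).round(4),len(t),cv2.minAreaRect((t[:,:2]*1000).astype('float32')))
E
python3 k.py
```

```text
strap [180 153  19   6  90] [0.6672 0.1984 0.2027] ((667.7401123046875, 198.44509887695312), (53.948551177978516, 15.168376922607422), 83.47161102294922)
 hist (array([ 1, 86, 34, 22, 24, 36, 65, 10,  4,  5]), array([0.08, 0.09, 0.1 , 0.11, 0.12, 0.13, 0.14, 0.15, 0.16, 0.17, 0.18]))
strap [220 158  19   7  92] [0.6486 0.0814 0.2033] ((648.7432250976562, 81.4554443359375), (55.130043029785156, 15.016014099121094), 82.56011962890625)
 hist (array([  0,   0,   0,  24, 114,  31,  66,   2,   3,   5]), array([0.08, 0.09, 0.1 , 0.11, 0.12, 0.13, 0.14, 0.15, 0.16, 0.17, 0.18]))
strap [261 162  19   6  89] [ 0.635  -0.0395  0.2034] ((634.9947509765625, -38.3759765625), (52.76858139038086, 14.894804954528809), 87.66078186035156)
 hist (array([  0,   0,   0,  22, 104,  23,  69,   4,   1,   3]), array([0.08, 0.09, 0.1 , 0.11, 0.12, 0.13, 0.14, 0.15, 0.16, 0.17, 0.18]))
strap [302 166  19   7  92] [ 0.6204 -0.1573  0.2035] ((620.728515625, -157.54391479492188), (53.73991012573242, 14.628645896911621), 82.859130859375)
 hist (array([ 0, 96, 24, 17, 14, 15, 52,  4,  1,  1]), array([0.08, 0.09, 0.1
[... 1795 characters left out ...]
618, 0.085, 0.12], [0.619, 0.086, 0.121], [0.683, 0.109, 0.16]]
  top [nan nan nan] 0 ((0.0, 0.0), (0.0, 0.0), 0.0)
[345 214  36  48 618] [0.666 0.194 0.146] [[0.635, 0.173, 0.095], [0.637, 0.174, 0.096], [0.7, 0.225, 0.205]]
  top [0.6673 0.2005 0.2036] 173 ((666.6541748046875, 200.78355407714844), (55.05527877807617, 15.994316101074219), 84.66447448730469)
[367 224   8  28 115] [0.673 0.221 0.143] [[0.636, 0.205, 0.115], [0.637, 0.21, 0.129], [0.701, 0.227, 0.147]]
  top [nan nan nan] 0 ((0.0, 0.0), (0.0, 0.0), 0.0)k.py:20: RuntimeWarning: Mean of empty slice.
  t=p[p[:,2]>.2];print('  top',t.mean(0).round(4),len(t),cv2.minAreaRect((t[:,:2]*1000).astype('float32')))
  ret = um.true_divide(
```

```bash
cat >> h.py <<'E'
from scipy.spatial.transform import Rotation as Ro
def to(x,y,z,head):
    s=ctrl.observe();q=s['tool_rot'];R=Ro.from_quat([q[1],q[2],q[3],q[0]])
    h=np.radians(head);T=Ro.from_matrix(np.array([[np.cos(h),np.sin(h),0],[np.sin(h),-np.cos(h),0],[0,0,-1]]))
    d=R.inv().apply(np.array([x,y,z])-s['eef_pos'])
    print('t',s['t'],'pos',s['eef_pos'].round(4),'F',s['contact_force'].round(1),'op',round(s['opening'],3),'q',s['qpos'].round(2))
    print('shift mm',(d*1000).round(1),'rot',(R.inv()*T).as_rotvec(degrees=True).round(2))
E
python3 -c "
from h import *
to(.649,.082,.45,-7)"
```

```text
t 0.1 pos [ 0.1899 -0.5951  0.4038] F [-0.9  0.1  0.3] op 1.005 q [-1.44  0.53  1.43  0.    1.18 -0.18]
shift mm [ 643.1 -505.7  -44.9] rot [-0.12  0.   24.69]
```

Call:
apply_moves(
  fingers=[0.085, 0.085, 0.085, 0.085, 0.085],
  translation=[
    [0.03, -0.024, -0.02],
    [0.068, -0.054, -0.03],
    [0.107, -0.084, -0.045],
    [0.145, -0.114, -0.045],
    [0.184, -0.145, -0.045],
  ],
  rotation=[
    [0, 0, 5],
    [0, 0, 10],
    [0, 0, 15],
    [0, 0, 20],
    [0, 0, 24.7],
  ],
)

```text
t: 0.6
eef_pos: [0.3219, -0.3995, 0.4494]
tool_rot: [-0.001, 0.998, -0.063, 0.0]
contact_force: [0.7, -0.2, 0.3]
opening: 0.998
```

```bash
python3 -c "
from h import *
to(.649,.082,.45,-7)"
```

```text
t 0.6 pos [ 0.3219 -0.3995  0.4494] F [ 0.7 -0.2  0.3] op 0.998 q [-1.11  0.32  1.65  0.    1.17  0.59]
shift mm [ 2.637e+02 -5.189e+02  2.000e-01] rot [-0.09 -0.01 -0.25]
```

Call:
apply_moves(
  fingers=[0.085, 0.085, 0.085, 0.085, 0.085],
  translation=[
    [0.022, -0.043, 0],
    [0.044, -0.086, 0],
    [0.066, -0.13, 0],
    [0.088, -0.173, 0],
    [0.11, -0.216, 0],
  ],
  rotation=[
    [0, 0, 0],
    [0, 0, 0],
    [0, 0, 0],
    [0, 0, 0],
    [0, 0, 0],
  ],
)

```text
t: 1.1
eef_pos: [0.4589, -0.1972, 0.4496]
tool_rot: [-0.001, 0.998, -0.063, -0.0]
contact_force: [1.3, 0.3, -0.4]
opening: 0.991
```

Call:
apply_moves(
  fingers=[0.085, 0.085, 0.085, 0.085, 0.085],
  translation=[
    [0.022, -0.043, 0],
    [0.044, -0.086, 0],
    [0.066, -0.13, 0],
    [0.088, -0.173, 0],
    [0.11, -0.216, 0],
  ],
  rotation=[
    [0, 0, 0],
    [0, 0, 0],
    [0, 0, 0],
    [0, 0, 0],
    [0, 0, 0],
  ],
)

```text
t: 1.6
eef_pos: [0.596, 0.0052, 0.4495]
tool_rot: [-0.001, 0.998, -0.063, -0.001]
contact_force: [0.9, -1.6, -0.3]
opening: 0.993
```

```bash
python3 -c "
from h import *
to(.649,.082,.45,-7)"
```

```text
t 1.6 pos [0.596  0.0052 0.4495] F [ 0.9 -1.6 -0.3] op 0.993 q [-0.18  0.44  1.45  0.    1.25  1.52]
shift mm [ 42.9 -82.9  -0.4] rot [-0.08  0.06 -0.24]
```

Call:
apply_moves(
  fingers=[0.085, 0.085, 0.085, 0.085, 0.085],
  translation=[
    [0.02, -0.04, 0],
    [0.035, -0.068, 0],
    [0.043, -0.083, 0],
    [0.043, -0.083, 0],
    [0.043, -0.083, 0],
  ],
  rotation=[
    [0, 0, 0],
    [0, 0, 0],
    [0, 0, 0],
    [0, 0, 0],
    [0, 0, 0],
  ],
)

```text
t: 2.1
eef_pos: [0.6487, 0.082, 0.4488]
tool_rot: [-0.0, 0.998, -0.063, -0.001]
contact_force: [0.2, -0.7, -0.5]
opening: 0.993
```

Run:
```python
from h import *
to(.649,.082,.334,-7)
c,W=cam('wrist','w1.png')
im=c['frame'].astype(int)
m=(W[...,2]>0.195)&(W[...,2]<0.212)&(W[...,0]>.6)&(im[...,0]-im[...,2]>35)
n,l,st,ce=cv2.connectedComponentsWithStats(m.astype('uint8'))
for i in range(1,n):
    if st[i,4]>60: p=W[l==i];print(st[i],p.mean(0).round(4),cv2.minAreaRect((p[:,:2]*1000).astype('float32')))
```

```text
t 2.1 pos [0.6487 0.082  0.4488] F [ 0.2 -0.7 -0.5] op 0.993 q [-0.05  0.53  1.3   0.    1.31  1.65]
shift mm [  0.7   0.  114.8] rot [-0.04  0.17 -0.2 ]
[  47  187   85   26 1561] [0.668  0.1982 0.2048] ((667.048095703125, 200.0205078125), (56.32998275756836, 15.870149612426758), 85.92218780517578)
[ 379  189   84   27 1531] [ 0.6362 -0.0382  0.2051] ((634.947265625, -38.3446159362793), (56.43165969848633, 16.282939910888672), 86.83372497558594)
[ 215  193   78   23 1438] [0.6495 0.0817 0.2052] ((649.3327026367188, 82.27761840820312), (55.742122650146484, 14.472116470336914), 82.7157974243164)
```

View pics/w1.png

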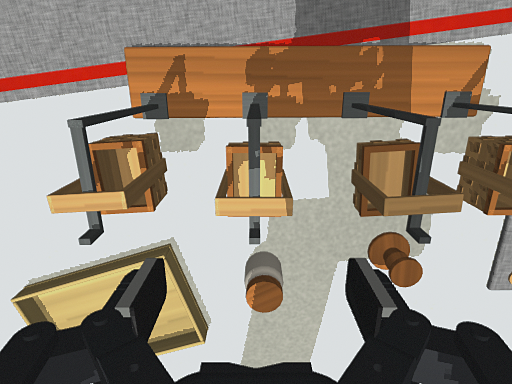

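Call:
apply_moves(
  fingers=[0.085, 0.085, 0.085, 0.085, 0.085],
  translation=[
    [0.001, 0, 0.015],
    [0.001, 0, 0.035],
    [0.001, 0, 0.055],
    [0.001, 0, 0.075],
    [0.001, 0, 0.085],
  ],
  rotation=[
    [0, 0, 0],
    [0, 0.2, -0.2],
    [0, 0.2, -0.2],
    [0, 0.2, -0.2],
    [0, 0.2, -0.2],
  ],
)

```text
t: 2.65
eef_pos: [0.6481, 0.0798, 0.3624]
tool_rot: [-0.0, 0.998, -0.063, -0.002]
contact_force: [0.1, -0.1, -0.0]
opening: 0.994
```

Run:
```python
from h import *
to(.649,.082,.334,-7)
```

```text
t 2.65 pos [0.6481 0.0798 0.3624] F [ 0.1 -0.1 -0. ] op 0.994 q [-0.05  0.61  1.4   0.    1.13  1.65]
shift mm [ 0.7 -2.3 28.4] rot [-0.    0.18 -0.18]
```

Call:
apply_moves(
  fingers=[0.085, 0.085, 0.085, 0.085, 0.085],
  translation=[
    [0.001, -0.0025, 0.006],
    [0.001, -0.0025, 0.014],
    [0.001, -0.0025, 0.021],
    [0.001, -0.0025, 0.027],
    [0.001, -0.0025, 0.028],
  ],
  rotation=[
    [0, 0, 0],
    [0, 0.2, -0.2],
    [0, 0.2, -0.2],
    [0, 0.2, -0.2],
    [0, 0.2, -0.2],
  ],
)

```text
t: 3.15
eef_pos: [0.6492, 0.0822, 0.3337]
tool_rot: [-0.0, 0.998, -0.061, -0.0]
contact_force: [0.5, 0.3, -0.1]
opening: 0.997
```

Run:
```python
from h import *
to(.649,.082,.334,-7)
c,W=cam('wrist','w2.png')
```

```text
t 3.15 pos [0.6492 0.0822 0.3337] F [ 0.5  0.3 -0.1] op 0.997 q [-0.04  0.65  1.42  0.    1.08  1.65]
shift mm [-0.2  0.2 -0.3] rot [0.   0.04 0.03]
```

View pics/w2.png

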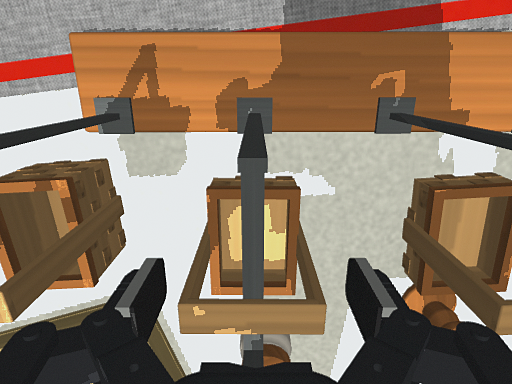

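The basket's handle (columns 180–325) sits centred between the fingers (inner faces at about 164 and 347). Closing now.

Call:
apply_moves(
  fingers=[0.075, 0.068, 0.062, 0.058, 0.054],
  translation=[
    [0, 0, 0],
    [0, 0, 0],
    [0, 0, 0],
    [0, 0, 0],
    [0, 0, 0],
  ],
  rotation=[
    [0, 0, 0],
    [0, 0, 0],
    [0, 0, 0],
    [0, 0, 0],
    [0, 0, 0],
  ],
)

```text
t: 3.7
eef_pos: [0.6494, 0.0823, 0.3344]
tool_rot: [-0.0, 0.998, -0.061, 0.0]
contact_force: [0.2, 1.1, 3.0]
opening: 0.648
```

Call:
apply_moves(
  fingers=[0.05, 0.05, 0.05, 0.05, 0.05],
  translation=[
    [0, 0, 0],
    [0, 0, 0],
    [0, 0, 0],
    [0, 0, 0],
    [0, 0, 0],
  ],
  rotation=[
    [0, 0, 0],
    [0, 0, 0],
    [0, 0, 0],
    [0, 0, 0],
    [0, 0, 0],
  ],
)

```text
t: 4.2
eef_pos: [0.6494, 0.0823, 0.3345]
tool_rot: [-0.0, 0.998, -0.061, 0.0]
contact_force: [-0.6, -0.1, 0.3]
opening: 0.651
```

Call:
apply_moves(
  fingers=[0.04, 0.04, 0.04, 0.04, 0.04],
  translation=[
    [0, 0, -0.004],
    [0, 0, -0.01],
    [0, 0, -0.017],
    [0, 0, -0.024],
    [0, 0, -0.028],
  ],
  rotation=[
    [0, 0, 0],
    [0, 0, 0],
    [0, 0, 0],
    [0, 0, 0],
    [0, 0, 0],
  ],
)

```text
t: 4.7
eef_pos: [0.6497, 0.0823, 0.3638]
tool_rot: [-0.0, 0.998, -0.061, 0.001]
contact_force: [0.1, 0.0, -0.3]
opening: 0.652
```

Run:
```python
from h import *
to(.649,.082,.363,-7)
c,W=cam('wrist','w3.png')
```

```text
t 4.7 pos [0.6497 0.0823 0.3638] F [ 0.1  0.  -0.3] op 0.652 q [-0.04  0.61  1.39  0.    1.13  1.65]
shift mm [-0.6  0.4  0.8] rot [-0.02 -0.15  0.03]
```

View pics/w3.png

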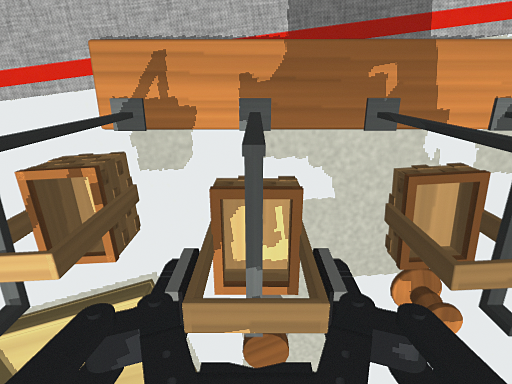

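Basket lifted level, with the hook still in the middle of the loop (column 254). Now back along the stand's -x.

Call:
apply_moves(
  fingers=[0.04, 0.04, 0.04, 0.04, 0.04],
  translation=[
    [-0.01, 0, 0],
    [-0.025, 0, 0],
    [-0.045, 0, 0],
    [-0.065, 0, 0],
    [-0.085, 0, 0],
  ],
  rotation=[
    [0, 0, 0],
    [0, 0, 0],
    [0, 0, 0],
    [0, 0, 0],
    [0, 0, 0],
  ],
)

```text
t: 5.25
eef_pos: [0.5637, 0.0928, 0.3637]
tool_rot: [-0.0, 0.998, -0.061, 0.001]
contact_force: [-0.1, 0.5, 0.0]
opening: 0.646
```

Run:
```python
from h import *
to(.4195,.379,.363,10.5)
```

```text
t 5.25 pos [0.5637 0.0928 0.3637] F [-0.1  0.5  0. ] op 0.646 q [-0.03  0.51  1.61  0.    1.02  1.66]
shift mm [-177.9 -266.6    0.4] rot [  0.    -0.12 -17.47]
```

Call:
apply_moves(
  fingers=[0.04, 0.04, 0.04, 0.04, 0.04],
  translation=[
    [-0.018, -0.02, 0],
    [-0.038, -0.048, 0],
    [-0.058, -0.078, 0],
    [-0.078, -0.108, 0],
    [-0.098, -0.14, 0],
  ],
  rotation=[
    [0, 0, -2],
    [0, 0, -4],
    [0, 0, -6],
    [0, 0, -8],
    [0, 0, -10],
  ],
)

```text
t: 5.75
eef_pos: [0.4818, 0.2444, 0.3635]
tool_rot: [0.0, 1.0, 0.027, 0.001]
contact_force: [0.3, 0.1, -0.9]
opening: 0.653
```

Run:
```python
from h import *
to(.4195,.379,.363,10.5)
```

```text
t 5.75 pos [0.4818 0.2444 0.3635] F [ 0.3  0.1 -0.9] op 0.653 q [ 0.26  0.47  1.69 -0.    0.98  1.78]
shift mm [ -54.9 -137.7    0.4] rot [ 0.02 -0.07 -7.42]
```

Call:
apply_moves(
  fingers=[0.04, 0.04, 0.04, 0.04, 0.04],
  translation=[
    [-0.014, -0.035, 0],
    [-0.028, -0.07, 0],
    [-0.042, -0.105, 0],
    [-0.052, -0.13, 0],
    [-0.055, -0.138, 0],
  ],
  rotation=[
    [0, 0, -2],
    [0, 0, -4],
    [0, 0, -6],
    [0, 0, -7.4],
    [0, 0, -7.4],
  ],
)

```text
t: 6.25
eef_pos: [0.4172, 0.3811, 0.3632]
tool_rot: [0.0, 0.996, 0.093, 0.0]
contact_force: [-0.8, -0.2, -0.8]
opening: 0.647
```

Run:
```python
from h import *
to(.4195,.379,.226,10.5)
c,W=cam('top','t1.png'); cam('wrist','w4.png')
```

```text
t 6.25 pos [0.4172 0.3811 0.3632] F [-0.8 -0.2 -0.8] op 0.647 q [ 0.54  0.5   1.63 -0.    1.01  1.93]
shift mm [  1.8   2.4 137.2] rot [ 0.01 -0.01  0.19]
```

View pics/w4.png

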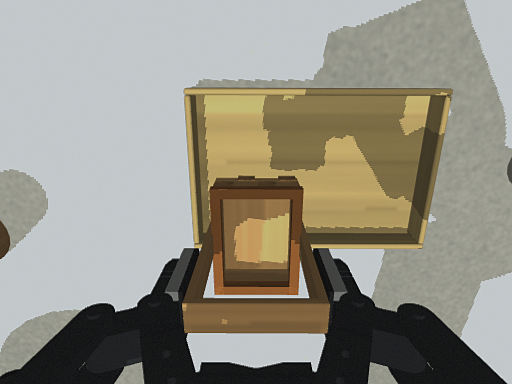

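Call:
apply_moves(
  fingers=[0.04, 0.04, 0.04, 0.04, 0.04],
  translation=[
    [0.002, 0.002, 0.015],
    [0.002, 0.002, 0.04],
    [0.002, 0.002, 0.07],
    [0.002, 0.002, 0.095],
    [0.002, 0.002, 0.11],
  ],
  rotation=[
    [0, 0, 0],
    [0, 0, 0],
    [0, 0, 0],
    [0, 0, 0],
    [0, 0, 0],
  ],
)

```text
t: 6.85
eef_pos: [0.421, 0.3762, 0.2513]
tool_rot: [0.001, 0.996, 0.091, -0.001]
contact_force: [-0.6, -0.2, -0.6]
opening: 0.648
```

Run:
```python
from h import *
to(.4195,.379,.2205,10.5)
c,W=cam('wrist','w5.png'); cam('scene','s5.png')
```

```text
t 6.85 pos [0.421  0.3762 0.2513] F [-0.6 -0.2 -0.6] op 0.648 q [ 0.53  0.67  1.71 -0.    0.77  1.92]
shift mm [-0.9 -3.1 30.8] rot [ 0.15  0.15 -0.02]
```

View pics/w5.png

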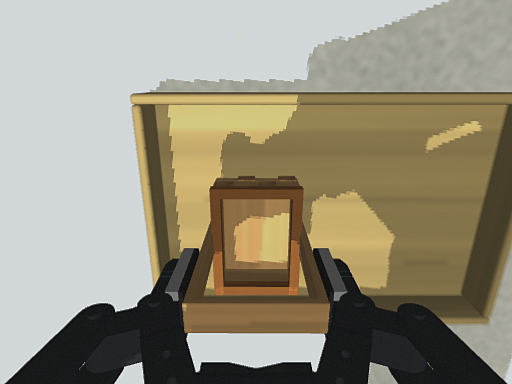

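View pics/s5.png

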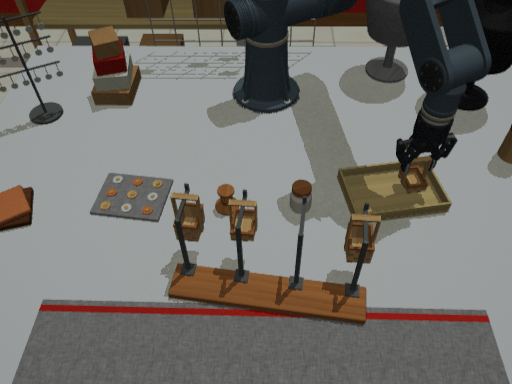

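Call:
apply_moves(
  fingers=[0.04, 0.04, 0.04, 0.04, 0.04],
  translation=[
    [-0.001, -0.003, 0.006],
    [-0.001, -0.003, 0.014],
    [-0.001, -0.003, 0.021],
    [-0.001, -0.003, 0.025],
    [-0.001, -0.003, 0.027],
  ],
  rotation=[
    [0, 0, 0],
    [0.1, 0.1, 0],
    [0.1, 0.1, 0],
    [0.1, 0.1, 0],
    [0.1, 0.1, 0],
  ],
)

```text
t: 7.45
eef_pos: [0.419, 0.3789, 0.2237]
tool_rot: [0.001, 0.996, 0.091, -0.002]
contact_force: [-0.6, 0.2, 0.2]
opening: 0.65
```

Run:
```python
from h import *
to(.4195,.379,.2205,10.5)
```

```text
t 7.45 pos [0.419  0.3789 0.2237] F [-0.6  0.2  0.2] op 0.65 q [ 0.54  0.71  1.72 -0.    0.71  1.93]
shift mm [ 0.5 -0.1  3.2] rot [ 0.1   0.18 -0.01]
```

Call:
apply_moves(
  fingers=[0.04, 0.04, 0.04, 0.04, 0.04],
  translation=[
    [0, 0, 0.001],
    [0, 0, 0.002],
    [0, 0, 0.0025],
    [0, 0, 0.003],
    [0, 0, 0.003],
  ],
  rotation=[
    [0, 0, 0],
    [0.1, 0.2, 0],
    [0.1, 0.2, 0],
    [0.1, 0.2, 0],
    [0.1, 0.2, 0],
  ],
)

```text
t: 7.95
eef_pos: [0.419, 0.3789, 0.2208]
tool_rot: [-0.0, 0.996, 0.091, 0.0]
contact_force: [0.1, 0.8, -0.1]
opening: 0.646
```

Call:
apply_moves(
  fingers=[0.04, 0.04, 0.04, 0.04, 0.04],
  translation=[
    [0, 0, 0.0003],
    [0, 0, 0.0006],
    [0, 0, 0.001],
    [0, 0, 0.001],
    [0, 0, 0.001],
  ],
  rotation=[
    [0, 0, 0],
    [0, 0, 0],
    [0, 0, 0],
    [0, 0, 0],
    [0, 0, 0],
  ],
)

```text
t: 8.45
eef_pos: [0.419, 0.3789, 0.2205]
tool_rot: [-0.0, 0.996, 0.091, 0.0]
contact_force: [-0.9, -0.8, 4.5]
opening: 0.648
```

Contact at 4.5 N. Releasing.

Call:
apply_moves(
  fingers=[0.057, 0.06, 0.065, 0.07, 0.075],
  translation=[
    [0, 0, 0],
    [0, 0, 0],
    [0, 0, 0],
    [0, 0, 0],
    [0, 0, 0],
  ],
  rotation=[
    [0, 0, 0],
    [0, 0, 0],
    [0, 0, 0],
    [0, 0, 0],
    [0, 0, 0],
  ],
)

```text
t: 8.95
eef_pos: [0.419, 0.3789, 0.2204]
tool_rot: [-0.0, 0.996, 0.091, 0.0]
contact_force: [-0.5, 0.6, 0.4]
opening: 0.878
```

Call:
apply_moves(
  fingers=[0.08, 0.08, 0.08, 0.08, 0.08],
  translation=[
    [0, 0, 0],
    [0, 0, -0.005],
    [0, 0, -0.015],
    [0, 0, -0.03],
    [0, 0, -0.05],
  ],
  rotation=[
    [0, 0, 0],
    [0, 0, 0],
    [0, 0, 0],
    [0, 0, 0],
    [0, 0, 0],
  ],
)

```text
t: 9.45
eef_pos: [0.4188, 0.3787, 0.271]
tool_rot: [0.0, 0.996, 0.091, -0.0]
contact_force: [0.3, 0.3, -0.2]
opening: 0.934
```

Run:
```python
from h import *
to(.4195,.379,.43,10.5)
c,W=cam('wrist','w6.png')
```

```text
t 9.45 pos [0.4188 0.3787 0.271 ] F [ 0.3  0.3 -0.2] op 0.934 q [ 0.54  0.64  1.7  -0.    0.81  1.93]
shift mm [ 7.00e-01 -1.00e-01 -1.59e+02] rot [ 0.01  0.02 -0.01]
```

View pics/w6.png

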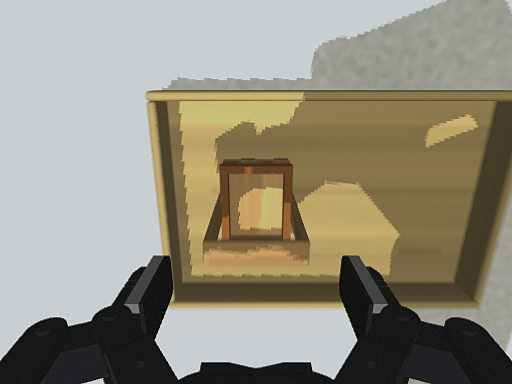

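Call:
apply_moves(
  fingers=[0.085, 0.085, 0.085, 0.085, 0.085],
  translation=[
    [0, 0, -0.03],
    [0, 0, -0.07],
    [0, 0, -0.11],
    [0, 0, -0.15],
    [0, 0, -0.179],
  ],
  rotation=[
    [0, 0, 0],
    [0, 0, 0],
    [0, 0, 0],
    [0, 0, 0],
    [0, 0, 0],
  ],
)

```text
t: 10.0
eef_pos: [0.4186, 0.3789, 0.457]
tool_rot: [-0.002, 0.996, 0.092, 0.005]
contact_force: [0.8, 0.1, -0.3]
opening: 0.993
```

Run:
```python
from h import *
to(.6355,-.0382,.45,-7)
```

```text
t 10.0 pos [0.4186 0.3789 0.457 ] F [ 0.8  0.1 -0.3] op 0.993 q [ 0.54  0.39  1.53 -0.    1.22  1.93]
shift mm [137.1 449.6   6.7] rot [-0.3  -0.55 17.51]
```

Call:
apply_moves(
  fingers=[0.085, 0.085, 0.085, 0.085, 0.085],
  translation=[
    [0.013, 0.043, 0],
    [0.026, 0.086, 0],
    [0.04, 0.13, 0],
    [0.053, 0.173, 0.003],
    [0.066, 0.216, 0.003],
  ],
  rotation=[
    [0, 0, 4],
    [0, 0, 8],
    [0, 0, 12],
    [0, -0.3, 16],
    [-0.3, -0.5, 17.5],
  ],
)

```text
t: 10.5
eef_pos: [0.5231, 0.1769, 0.4542]
tool_rot: [-0.0, 0.998, -0.062, 0.0]
contact_force: [0.5, 0.3, 0.2]
opening: 0.997
```

Run:
```python
from h import *
to(.6355,-.0382,.45,-7)
```

```text
t 10.5 pos [0.5231 0.1769 0.4542] F [0.5 0.3 0.2] op 0.997 q [ 0.12  0.37  1.56 -0.    1.21  1.82]
shift mm [138.1 199.5   4.3] rot [-0.01 -0.06 -0.09]
```

Call:
apply_moves(
  fingers=[0.085, 0.085, 0.085, 0.085, 0.085],
  translation=[
    [0.028, 0.04, 0],
    [0.055, 0.08, 0],
    [0.082, 0.12, 0],
    [0.109, 0.16, 0.003],
    [0.13, 0.19, 0.004],
  ],
  rotation=[
    [0, 0, 0],
    [0, 0, 0],
    [0, 0, 0],
    [0, 0, 0],
    [0, 0, 0],
  ],
)

```text
t: 11.0
eef_pos: [0.6293, -0.0306, 0.4505]
tool_rot: [0.0, 0.998, -0.063, 0.001]
contact_force: [0.8, 0.9, 0.3]
opening: 0.993
```

Run:
```python
from h import *
to(.6355,-.0382,.334,-7)
c,W=cam('wrist','w7.png')
im=c['frame'].astype(int)
m=(W[...,2]>0.195)&(W[...,2]<0.212)&(W[...,0]>.6)&(im[...,0]-im[...,2]>35)
n,l,st,ce=cv2.connectedComponentsWithStats(m.astype('uint8'))
for i in range(1,n):
    if st[i,4]>60: p=W[l==i];print(st[i],p.mean(0).round(4),cv2.minAreaRect((p[:,:2]*1000).astype('float32')))
```

```text
t 11.0 pos [ 0.6293 -0.0306  0.4505] F [0.8 0.9 0.3] op 0.993 q [-0.23  0.49  1.37 -0.    1.28  1.47]
shift mm [  6.9   6.7 116.5] rot [ 0.03 -0.11 -0.19]
[ 229  137   74   73 1759] [ 0.6412 -0.0398  0.2043] ((652.50244140625, -42.55988693237305), (52.731197357177734, 52.40605163574219), 81.75804138183594)
[ 383  136   86   72 1789] [ 0.6261 -0.1555  0.204 ] ((639.7014770507812, -157.42431640625), (56.51219940185547, 50.39533996582031), 84.9383316040039)
```

View pics/w7.png

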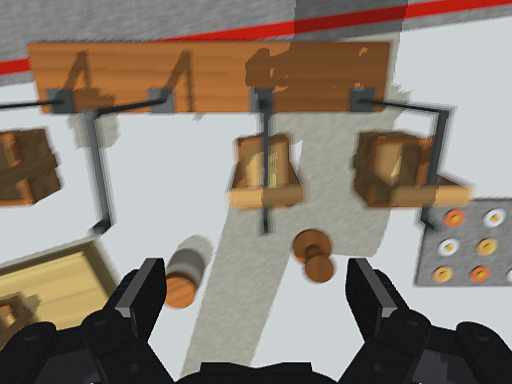

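Call:
apply_moves(
  fingers=[0.085, 0.085, 0.085, 0.085, 0.085],
  translation=[
    [0.007, 0.007, 0],
    [0.007, 0.007, 0],
    [0.007, 0.007, 0.01],
    [0.007, 0.007, 0.02],
    [0.007, 0.007, 0.02],
  ],
  rotation=[
    [0, 0, -0.2],
    [0, 0, -0.2],
    [0, 0, -0.2],
    [0, 0, -0.2],
    [0, 0, -0.2],
  ],
)

```text
t: 11.55
eef_pos: [0.6367, -0.0416, 0.428]
tool_rot: [0.002, 0.998, -0.062, 0.0]
contact_force: [0.0, 0.5, -0.4]
opening: 0.992
```

Run:
```python
from h import *
to(.6355,-.0382,.334,-7)
c,W=cam('wrist','w8.png')
im=c['frame'].astype(int)
m=(W[...,2]>0.195)&(W[...,2]<0.212)&(W[...,0]>.6)&(im[...,0]-im[...,2]>35)
n,l,st,ce=cv2.connectedComponentsWithStats(m.astype('uint8'))
for i in range(1,n):
    if st[i,4]>60: p=W[l==i];print(st[i],p.mean(0).round(4),cv2.minAreaRect((p[:,:2]*1000).astype('float32')))
```

```text
t 11.55 pos [ 0.6367 -0.0416  0.428 ] F [ 0.   0.5 -0.4] op 0.992 q [-0.24  0.52  1.37 -0.    1.25  1.46]
shift mm [-1.7 -3.6 94. ] rot [ 0.22 -0.06 -0.09]
[ 205  205   86   30 1740] [ 0.6361 -0.0386  0.2051] ((634.5433349609375, -38.36079788208008), (55.96955490112305, 16.672183990478516), 86.20220947265625)
[ 381  207   90   25 1771] [ 0.6217 -0.1561  0.2051] ((621.0113525390625, -156.08377075195312), (56.690513610839844, 14.689528465270996), 83.12740325927734)
```

View pics/w8.png

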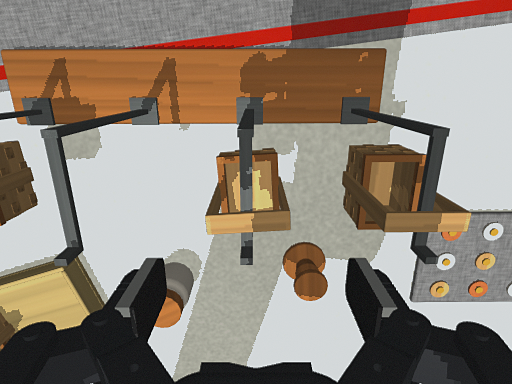

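```bash
cat > y.py <<'E'
from h import *
c,W=cam('wrist')
im=c['frame'].astype(int)
m=(W[...,2]>0.200)&(W[...,2]<0.212)&(W[...,0]>.6)&(im[...,0]-im[...,2]>35)
n,l,st,ce=cv2.connectedComponentsWithStats(m.astype('uint8'))
for i in range(1,n):
    if st[i,4]>60:
        p=W[l==i][:,:2];d=p-p.mean(0);w,V=np.linalg.eigh(d.T@d);v=V[:,1];v=v*np.sign(v[1])
        d2=d@np.array([-v[1],v[0]]);
        # front/rear edge fits
        s=d@v;e=[]
        for k in range(-22,23,4):
            q=d[abs(s*1000-k)<2]
            if len(q): e.append((k,q[:,0].min()*1000,q[:,0].max()*1000))
        e=np.array(e);print(st[i],p.mean(0).round(4),'yaw pca',np.degrees(np.arctan2(-v[0],v[1])).round(2),'edges',[-np.degrees(np.arctan(np.polyfit(e[:,0],e[:,j],1)[0])).round(2) for j in (1,2)])
E
python3 y.py
```

```text
[ 205  209   85   26 1694] [ 0.636  -0.0388] yaw pca -3.14 edges [np.float64(-3.78), np.float64(-3.56)]
[ 383  211   87   22 1651] [ 0.6217 -0.1556] yaw pca -7.59 edges [np.float64(-7.43), np.float64(-7.21)]
```

Call:
apply_moves(
  fingers=[0.085, 0.085, 0.085, 0.085, 0.085],
  translation=[
    [-0.001, -0.004, 0.005],
    [-0.001, -0.004, 0.02],
    [-0.001, -0.004, 0.035],
    [-0.001, -0.004, 0.045],
    [-0.001, -0.004, 0.05],
  ],
  rotation=[
    [0, 0, -1],
    [0, 0, -3.5],
    [0, 0, -3.6],
    [0, 0, -3.6],
    [0, 0, -3.6],
  ],
)

```text
t: 12.15
eef_pos: [0.6369, -0.0378, 0.3785]
tool_rot: [0.002, 1.0, -0.03, 0.001]
contact_force: [0.4, 0.3, 0.6]
opening: 0.994
```

```bash
python3 - <<'E'
from h import *
to(.6358,-.0385,.334,-3.5)
E
python3 y.py
```

```text
t 12.15 pos [ 0.6369 -0.0378  0.3785] F [0.4 0.3 0.6] op 0.994 q [-0.23  0.57  1.43 -0.    1.14  1.4 ]
shift mm [-1.2  0.6 44.5] rot [ 0.24 -0.15  0.02]
[ 199  244  109   30 2830] [ 0.6366 -0.0387] yaw pca -3.83 edges [np.float64(-4.58), np.float64(-3.76)]
[ 420  254   92   33 2227] [ 0.6226 -0.1502] yaw pca -8.02 edges [np.float64(-7.58), np.float64(-6.57)]
```

Call:
apply_moves(
  fingers=[0.085, 0.085, 0.085, 0.085, 0.085],
  translation=[
    [-0.001, 0.001, 0.01],
    [-0.001, 0.001, 0.02],
    [-0.001, 0.001, 0.032],
    [-0.001, 0.001, 0.041],
    [-0.001, 0.001, 0.0445],
  ],
  rotation=[
    [0, 0, 0],
    [0.2, -0.1, 0.3],
    [0.2, -0.1, 0.4],
    [0.2, -0.1, 0.4],
    [0.2, -0.1, 0.4],
  ],
)

```text
t: 12.7
eef_pos: [0.6355, -0.039, 0.332]
tool_rot: [0.0, 0.999, -0.034, -0.001]
contact_force: [0.1, -0.1, 0.4]
opening: 0.995
```

Run:
```python
from h import *
to(.636,-.0385,.334,-3.9)
cam('wrist','w9.png')
```

```text
t 12.7 pos [ 0.6355 -0.039   0.332 ] F [ 0.1 -0.1  0.4] op 0.995 q [-0.24  0.63  1.47 -0.    1.05  1.4 ]
shift mm [ 0.4 -0.5 -2.1] rot [0.01 0.13 0.01]
```

View pics/w9.png

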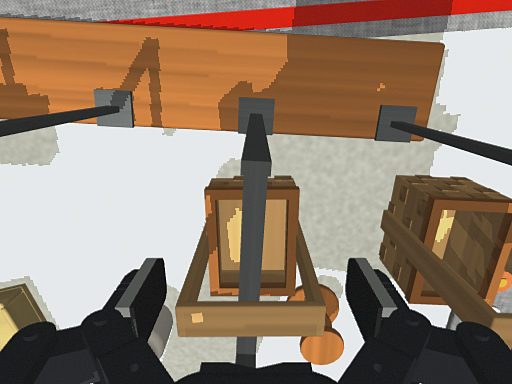

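Call:
apply_moves(
  fingers=[0.08, 0.07, 0.062, 0.058, 0.054],
  translation=[
    [0, -0.001, -0.002],
    [0, -0.001, -0.002],
    [0, -0.001, -0.002],
    [0, -0.001, -0.002],
    [0, -0.001, -0.002],
  ],
  rotation=[
    [0, 0, 0],
    [0, 0, 0],
    [0, 0, 0],
    [0, 0, 0],
    [0, 0, 0],
  ],
)

```text
t: 13.25
eef_pos: [0.6358, -0.038, 0.3347]
tool_rot: [0.0, 0.999, -0.034, -0.001]
contact_force: [-0.7, -0.8, 2.9]
opening: 0.647
```

Call:
apply_moves(
  fingers=[0.05, 0.05, 0.04, 0.04, 0.04],
  translation=[
    [0, 0, 0],
    [0, 0, 0],
    [0, 0, 0],
    [0, 0, 0],
    [0, 0, 0],
  ],
  rotation=[
    [0, 0, 0],
    [0, 0, 0],
    [0, 0, 0],
    [0, 0, 0],
    [0, 0, 0],
  ],
)

```text
t: 13.75
eef_pos: [0.6358, -0.038, 0.3347]
tool_rot: [0.0, 0.999, -0.034, -0.001]
contact_force: [-0.1, 0.0, 1.4]
opening: 0.643
```

Call:
apply_moves(
  fingers=[0.04, 0.04, 0.04, 0.04, 0.04],
  translation=[
    [0, 0, -0.004],
    [0, 0, -0.01],
    [0, 0, -0.017],
    [0, 0, -0.024],
    [0, 0, -0.028],
  ],
  rotation=[
    [0, 0, 0],
    [0, 0, 0],
    [0, 0, 0],
    [0, 0, 0],
    [0, 0, 0],
  ],
)

```text
t: 14.25
eef_pos: [0.6361, -0.038, 0.364]
tool_rot: [0.0, 0.999, -0.034, 0.0]
contact_force: [-0.4, -0.5, 0.7]
opening: 0.647
```

Run:
```python
from h import *
to(.6355-.0893,-.038+.0112,.363,-3.9)
cam('wrist','w10.png')
```

```text
t 14.25 pos [ 0.6361 -0.038   0.364 ] F [-0.4 -0.5  0.7] op 0.647 q [-0.23  0.59  1.44 -0.    1.11  1.4 ]
shift mm [-90.4  -5.1   0.9] rot [ 0.03 -0.04  0.01]
```

View pics/w10.png

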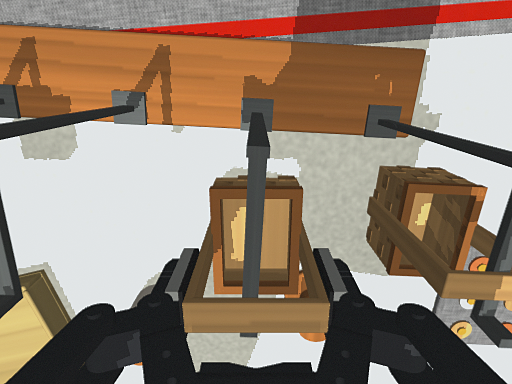

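The second basket is lifted level, hook clear inside the loop (column ~250). Backing off along the hook.

Call:
apply_moves(
  fingers=[0.04, 0.04, 0.04, 0.04, 0.04],
  translation=[
    [-0.01, -0.0006, 0],
    [-0.025, -0.0014, 0],
    [-0.045, -0.0025, 0],
    [-0.065, -0.0037, 0],
    [-0.088, -0.005, 0],
  ],
  rotation=[
    [0, 0, 0],
    [0, 0, 0],
    [0, 0, 0],
    [0, 0, 0],
    [0, 0, 0],
  ],
)

```text
t: 14.8
eef_pos: [0.5473, -0.0269, 0.3641]
tool_rot: [0.0, 0.999, -0.034, 0.0]
contact_force: [-0.9, -0.4, 0.3]
opening: 0.644
```

Run:
```python
from h import *
to(.4395,.271,.363,10.5)
```

```text
t 14.8 pos [ 0.5473 -0.0269  0.3641] F [-0.9 -0.4  0.3] op 0.644 q [-0.25  0.48  1.67 -0.    0.99  1.39]
shift mm [-127.7 -289.9    0.8] rot [  0.04  -0.05 -14.38]
```

Call:
apply_moves(
  fingers=[0.04, 0.04, 0.04, 0.04, 0.04],
  translation=[
    [-0.014, -0.022, 0],
    [-0.03, -0.055, 0],
    [-0.046, -0.09, 0],
    [-0.06, -0.125, 0],
    [-0.074, -0.16, 0],
  ],
  rotation=[
    [0, 0, -2],
    [0, 0, -4],
    [0, 0, -6],
    [0, 0, -8],
    [0, 0, -10],
  ],
)

```text
t: 15.3
eef_pos: [0.4828, 0.1389, 0.3639]
tool_rot: [0.0, 0.999, 0.054, -0.0]
contact_force: [-0.0, 0.5, 0.2]
opening: 0.646
```

Run:
```python
from h import *
to(.4395,.271,.363,10.5)
```

```text
t 15.3 pos [0.4828 0.1389 0.3639] F [-0.   0.5  0.2] op 0.646 q [ 0.06  0.42  1.78 -0.    0.94  1.52]
shift mm [ -28.8 -136.     0.8] rot [ 0.04  0.01 -4.33]
```

Call:
apply_moves(
  fingers=[0.04, 0.04, 0.04, 0.04, 0.04],
  translation=[
    [-0.007, -0.035, 0],
    [-0.014, -0.07, 0],
    [-0.021, -0.105, 0],
    [-0.027, -0.128, 0],
    [-0.029, -0.136, 0],
  ],
  rotation=[
    [0, 0, -1],
    [0, 0, -2],
    [0, 0, -3],
    [0, 0, -4],
    [0, 0, -4.3],
  ],
)

```text
t: 15.8
eef_pos: [0.4375, 0.2725, 0.3637]
tool_rot: [0.0, 0.996, 0.093, -0.001]
contact_force: [-0.2, -1.4, -0.5]
opening: 0.647
```

Run:
```python
from h import *
to(.4395,.271,.2505,10.5)
```

```text
t 15.8 pos [0.4375 0.2725 0.3637] F [-0.2 -1.4 -0.5] op 0.647 q [ 0.34  0.44  1.75 -0.    0.96  1.73]
shift mm [  1.8   1.8 113.2] rot [0.04 0.07 0.16]
```

Call:
apply_moves(
  fingers=[0.04, 0.04, 0.04, 0.04, 0.04],
  translation=[
    [0.002, 0.001, 0.01],
    [0.002, 0.001, 0.03],
    [0.002, 0.001, 0.06],
    [0.002, 0.001, 0.09],
    [0.002, 0.001, 0.108],
  ],
  rotation=[
    [0, 0, 0],
    [0, 0, 0],
    [0, 0, 0],
    [0, 0, 0],
    [0, 0, 0],
  ],
)

```text
t: 16.3
eef_pos: [0.4393, 0.27, 0.2531]
tool_rot: [0.001, 0.996, 0.092, -0.002]
contact_force: [-0.9, 0.1, -1.1]
opening: 0.644
```

Run:
```python
from h import *
to(.4395,.271,.2235,10.5)
cam('wrist','w11.png')
```

```text
t 16.3 pos [0.4393 0.27   0.2531] F [-0.9  0.1 -1.1] op 0.644 q [ 0.33  0.62  1.83 -0.    0.69  1.72]
shift mm [ 0.5 -1.  29.6] rot [0.09 0.28 0.05]
```

View pics/w11.png

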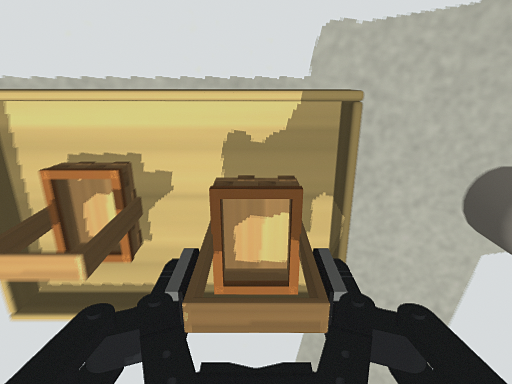

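Call:
apply_moves(
  fingers=[0.04, 0.04, 0.04, 0.04, 0.04],
  translation=[
    [0, -0.001, 0.006],
    [0, -0.001, 0.014],
    [0, -0.001, 0.022],
    [0, -0.001, 0.027],
    [0, -0.001, 0.029],
  ],
  rotation=[
    [0, 0, 0],
    [0.1, 0.2, 0],
    [0.1, 0.2, 0],
    [0.1, 0.2, 0],
    [0.1, 0.2, 0],
  ],
)

```text
t: 16.85
eef_pos: [0.4384, 0.2706, 0.222]
tool_rot: [0.0, 0.996, 0.092, -0.003]
contact_force: [0.6, 0.2, 0.3]
opening: 0.644
```

Run:
```python
from h import *
to(.4395,.271,.2208,10.5)
```

```text
t 16.85 pos [0.4384 0.2706 0.222 ] F [0.6 0.2 0.3] op 0.644 q [0.34 0.68 1.84 0.   0.62 1.72]
shift mm [ 1.2 -0.2  1.2] rot [0.03 0.31 0.04]
```

Call:
apply_moves(
  fingers=[0.04, 0.04, 0.04, 0.04, 0.04],
  translation=[
    [0, 0, 0],
    [0, 0, 0.0005],
    [0, 0, 0.001],
    [0, 0, 0.0012],
    [0, 0, 0.0012],
  ],
  rotation=[
    [0, 0.2, 0],
    [0, 0.3, 0],
    [0, 0.3, 0],
    [0, 0.3, 0],
    [0, 0.3, 0],
  ],
)

```text
t: 17.35
eef_pos: [0.4384, 0.2706, 0.2209]
tool_rot: [0.0, 0.996, 0.092, 0.0]
contact_force: [0.1, 0.5, -0.7]
opening: 0.649
```

Call:
apply_moves(
  fingers=[0.04, 0.04, 0.04, 0.04, 0.04],
  translation=[
    [0, 0, 0.0003],
    [0, 0, 0.0006],
    [0, 0, 0.0006],
    [0, 0, 0.0006],
    [0, 0, 0.0006],
  ],
  rotation=[
    [0, 0, 0],
    [0, 0, 0],
    [0, 0, 0],
    [0, 0, 0],
    [0, 0, 0],
  ],
)

```text
t: 17.85
eef_pos: [0.4384, 0.2706, 0.2207]
tool_rot: [0.0, 0.996, 0.092, 0.0]
contact_force: [-0.7, 0.3, 5.3]
opening: 0.643
```

Contact at 5.3 N. Release and rise.

Call:
apply_moves(
  fingers=[0.057, 0.06, 0.065, 0.07, 0.075],
  translation=[
    [0, 0, 0],
    [0, 0, 0],
    [0, 0, 0],
    [0, 0, 0],
    [0, 0, 0],
  ],
  rotation=[
    [0, 0, 0],
    [0, 0, 0],
    [0, 0, 0],
    [0, 0, 0],
    [0, 0, 0],
  ],
)

```text
t: 18.35
eef_pos: [0.4384, 0.2706, 0.2205]
tool_rot: [0.0, 0.996, 0.092, 0.0]
contact_force: [0.8, 0.1, 0.9]
opening: 0.875
```

Call:
apply_moves(
  fingers=[0.078, 0.078, 0.078, 0.078, 0.078],
  translation=[
    [0, 0, 0],
    [0, 0, -0.005],
    [0, 0, -0.015],
    [0, 0, -0.03],
    [0, 0, -0.05],
  ],
  rotation=[
    [0, 0, 0],
    [0, 0, 0],
    [0, 0, 0],
    [0, 0, 0],
    [0, 0, 0],
  ],
)

```text
t: 18.85
eef_pos: [0.4382, 0.2706, 0.2712]
tool_rot: [0.0, 0.996, 0.092, -0.0]
contact_force: [-0.4, -1.0, -0.1]
opening: 0.914
```

Call:
apply_moves(
  fingers=[0.08, 0.08, 0.08, 0.08, 0.08],
  translation=[
    [0, 0, -0.03],
    [0, 0, -0.07],
    [0, 0, -0.11],
    [0, 0, -0.14],
    [0, 0, -0.16],
  ],
  rotation=[
    [0, 0, 0],
    [0, 0, 0],
    [0, 0, 0],
    [0, 0, 0],
    [0, 0, 0],
  ],
)

```text
t: 19.35
eef_pos: [0.4381, 0.2707, 0.4349]
tool_rot: [-0.0, 0.996, 0.092, 0.002]
contact_force: [-0.5, 0.5, -0.2]
opening: 0.935
```

Call:
apply_moves(
  fingers=[0.08, 0.08, 0.08, 0.08, 0.08],
  translation=[
    [0, 0, 0],
    [0, 0, 0],
    [0, 0, 0],
    [0, 0, 0],
    [0, 0, 0],
  ],
  rotation=[
    [0, 0, 0],
    [0, 0, 0],
    [0, 0, 0],
    [0, 0, 0],
    [0, 0, 0],
  ],
)

```text
t: 19.85
eef_pos: [0.4379, 0.2706, 0.4337]
tool_rot: [0.0, 0.996, 0.092, 0.001]
contact_force: [0.3, 0.3, -0.2]
opening: 0.935
```

Run:
```python
from h import *
to(.4395,.271,.43,10.5)
c,W=cam('wrist','w12.png');im=c['frame'].astype(int)
m=(abs(W[...,2]-.09)<.008)&(im[...,0]-im[...,2]>30)
n,l,st,ce=cv2.connectedComponentsWithStats(m.astype('uint8'))
for i in range(1,n):
    if st[i,4]>100: p=W[l==i];print(st[i],p.mean(0).round(4),cv2.minAreaRect((p[:,:2]*1000).astype('float32')))
cam('scene','s12.png'); c,W=cam('top');cv2.imwrite('pics/t12.png',c['frame'][:,:,::-1])
W0=np.load('top.npy')
for n,a in {'jar':(slice(216,236),slice(220,240)),'cs':(slice(215,233),slice(279,297))}.items():
    for w in (W0,W):
        p=w[a].reshape(-1,3);p=p[(p[:,2]>.05)&(p[:,2]<.1)]; print(n,len(p),p.mean(0).round(4))
```

```text
t 19.85 pos [0.4379 0.2706 0.4337] F [ 0.3  0.3 -0.2] op 0.935 q [ 0.34  0.34  1.67 -0.    1.13  1.72]
shift mm [ 1.6 -0.1  3.7] rot [ 0.01 -0.09  0.04]
[119 163  59  16 788] [0.4194 0.3765 0.0913] ((419.2389831542969, 377.16778564453125), (14.382697105407715, 56.11161804199219), 10.469155311584473)
[228 165  56  14 739] [0.439  0.2693 0.0912] ((438.8412780761719, 269.1796875), (13.654658317565918, 56.02010726928711), 10.29649543762207)
jar 189 [0.4734 0.0905 0.0736]
jar 190 [0.4733 0.0908 0.0739]
cs 137 [ 0.4785 -0.0932  0.0637]
cs 137 [ 0.4785 -0.0932  0.0633]
```

View pics/w12.png

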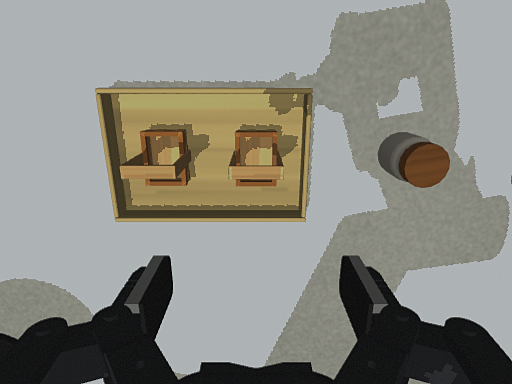

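View pics/s12.png

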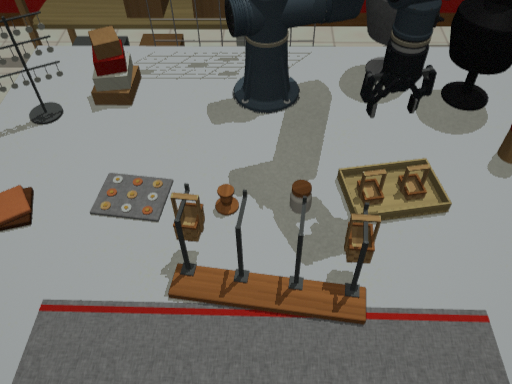

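Both baskets stand upright in the crate, with handle tops level at z ≈ 0.091 m. The deep baskets still hang on the outer hooks, and the jar and candlestick have not moved. Handing in.

```bash
python3 -c "
from h import *
print(ctrl.finish_job())"
```

```text
the job is handed in; nothing more can be done
None
```

Both shallow baskets, which hung on the two middle hooks, are off the stand and standing upright on the repairs crate's floor. Each was gripped across its handle legs, raised about 29 mm, drawn straight back off its hook and lowered until it touched the floor at about 5 N. I handed the job in at about 20 s of the 58 s allowed.

My last checks agreed with each other:
- **Placed baskets:** both handle tops are level at z ≈ 0.091 m, about 1 mm above nominal, which is within the calibration error. They stand about 109 mm apart, near (0.419, 0.377) and (0.439, 0.269).
- **Candlestick and jar:** both are within 0.5 mm of where they started.
- **Deep baskets:** the final picture shows both still hanging on the outer hooks. I checked that by eye only and did not measure them again.
- **Forces:** after the first handle was gripped, no reading at the end of a move call exceeded about 5 N. I did not see forces within calls.

The second basket hung about 3.5° turned from the stand's axes, so I lined the gripper up with it before closing.

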